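Lay the tall filter plates from the draining rack out to dry

TASK

Draw the two tall ceramic plates up out of the slotted draining rack and lay each one flat on the drying board, one in each lane: lengthwise in the lane, foot end up against the fence at the far edge, the end with the hole reaching out over the open front. Set them down gently without dropping them or letting them fall over, leave the two short plates standing in their slots, and do not push the bottles or the flask about.

Things in the scene. Friction and masses are not known exactly. Their poses are not given: they have to be found in the camera images.
- tall_plate_a: White ceramic filter plate, 120 mm long, 50 wide, 8 thick, about 90 g; 8 mm hanging hole 12 mm from its top end. Starts upright in a rack slot, hole end up, top 132 mm above the desk. Origin: centre of its foot end face; z runs to the hole end, y across the width, x through the thickness. Pinched by its long edges near one end it can swing between the fingers like a hinge.
- tall_plate_a_top (a point): Centre of the hole-end face of this tall plate, 120 mm from its origin along its z.
- tall_plate_b: White ceramic filter plate, 120 mm long, 50 wide, 8 thick, about 90 g; 8 mm hanging hole 12 mm from its top end. Starts upright in a rack slot, hole end up, top 132 mm above the desk. Origin: centre of its foot end face; z runs to the hole end, y across the width, x through the thickness. Just like the other tall plate.
- tall_plate_b_top (a point): Centre of the hole-end face of this tall plate, 120 mm from its origin along its z.
- short_plate_a: White ceramic filter plate, 85 mm long, 50 wide, 8 thick, about 64 g, hole near its top end, upright in a rack slot, top 97 mm above the desk. Origin: centre of its foot end face; z runs to the hole end, y across the width. It stays in the rack.
- short_plate_a_top (a point): Centre of the hole-end face of this short plate.
- short_plate_b: White ceramic filter plate, 85 mm long, 50 wide, 8 thick, about 64 g, hole near its top end, upright in a rack slot, top 97 mm above the desk. Origin: centre of its foot end face; z runs to the hole end, y across the width. It stays in the rack.
- short_plate_b_top (a point): Centre of the hole-end face of this short plate.
- rack: Fixed wooden draining rack, 150 (x) by 76 mm (y), side walls 57 mm high, floor 12 mm. Origin: centre of its underside. Four slots at x = -48, -16, 16, 48 mm, each 11 mm wide and 45 mm deep, hold plates with their width along the rack's y. Above the walls the plates' edges are free. Left or right of the pump, turned up to 26 degrees.
- board: Fixed low wooden drying board across the pump from the rack. Origin: centre of its underside; x points to the fence (far edge). Flat top 30 mm above the desk from x = -45 (open front) to 45 mm (fence's inner face), y -80 to 80 mm; fence 10 mm thick, 12 mm above the top. A rib 6 mm wide, 5.5 mm high at y = 0 parts two lanes. Below the open front is free desk. Turned up to 26 degrees.
- amber_bottle: Dark amber bottle, 82 mm across and 192 mm tall, loose, standing behind the fence (its axis 110 to 125 mm from the board's origin along x). Origin: centre of its underside. A bystander.
- flat_flask: Clear flat-bottomed flask, 73 mm across and 121 mm tall, loose, standing behind the rack (125 to 140 mm from the rack's origin along x). Origin: centre of its underside. A bystander.
- dropper_bottle: Small amber bottle, 36 mm across and 77 mm tall, loose, standing beside the rack on its -y side. Origin: centre of its underside. A bystander.
- vacuum_pump: Fixed vacuum pump with a carrying handle, about 220 mm long, 110 mm wide and 170 mm tall, between rack and board; origin under its middle, its length along its x. An obstacle.
- card_tube: Fixed upright cardboard tube, 54 mm across and 172 mm tall, beside the pump. Origin: centre of its underside. An obstacle.
- lane_left (a point): Point on the board's +y lane (board frame x 45, y 42, z 34 mm): where the origin of a tall plate lies when it lies flat in the middle of that lane, foot at the fence. Its hole end then reaches 30 mm out beyond the open front edge, with free room for fingers beside and under it.
- lane_right (a point): Point on the board's -y lane (board frame x 45, y -42, z 34 mm): where the origin of a tall plate lies when it lies flat in the middle of that lane, foot at the fence. Its hole end then reaches 30 mm out beyond the open front edge, with free room for fingers beside and under it.
Mind the look-alikes: they are no part of the job. Leave any brown or purple look-alike of the tall_plate_b alone.

How it is judged (in metres and radians):
At the end, for the whole second after the job is handed in: Both tall plates at rest flat on the board (end middles at 34 mm, within 4), along the board's x within 0.12 rad, foot within 15 mm of the fence, hole end out over the front, end middles within 62 mm of its middle line; short plates in their slots (moved under 12 mm, tilt under 0.15 rad) (x of tall_plate_a in the frame of board between 0.03 and 0.05 m and x of each of tall_plate_a_top, tall_plate_b_top in the frame of board below -0.06 m and angle between the z axis of each of tall_plate_a, tall_plate_b and the x axis of board, either way round below 0.12 rad and linear speed of each of tall_plate_a, tall_plate_b below 0.02 m/s and z of tall_plate_a in the frame of board between 0.03 and 0.038 m and y of tall_plate_a in the frame of board between -0.062 and 0.062 m and z of tall_plate_a_top in the frame of board between 0.03 and 0.038 m and y of tall_plate_a_top in the frame of board between -0.062 and 0.062 m and x of tall_plate_b in the frame of board between 0.03 and 0.05 m and z of tall_plate_b in the frame of board between 0.03 and 0.038 m and y of tall_plate_b in the frame of board between -0.062 and 0.062 m and z of tall_plate_b_top in the frame of board between 0.03 and 0.038 m and y of tall_plate_b_top in the frame of board between -0.062 and 0.062 m and distance of each of short_plate_a, short_plate_b from where it was at the start of the episode below 0.012 m and angle between each of short_plate_a, short_plate_b's own z axis and vertical below 0.15 rad); the robot touches nothing.
It fails at once if a short plate is pulled up, shifted or tipped in the rack (its top more than 15 mm from its start) (distance of any of short_plate_a_top, short_plate_b_top from where it was at the start of the episode above 0.015 m).
It fails at once if a bottle or the flask is pushed more than 20 mm from its place or tipped more than 0.3 rad ((distance of amber_bottle from where it was at the start of the episode above 0.02 m or angle between amber_bottle's own z axis and vertical above 0.3 rad) or (distance of flat_flask from where it was at the start of the episode above 0.02 m or angle between flat_flask's own z axis and vertical above 0.3 rad) or (distance of dropper_bottle from where it was at the start of the episode above 0.02 m or angle between dropper_bottle's own z axis and vertical above 0.3 rad)).
It fails at once if a tall plate is dropped, thrown or let fall over: faster than 0.7 m/s while no finger touches it ((linear speed of tall_plate_a above 0.7 m/s and contact force between the fingers and tall_plate_a below 0.05 N) or (linear speed of tall_plate_b above 0.7 m/s and contact force between the fingers and tall_plate_b below 0.05 N)).
It also fails if it takes over 72 s, if anything falls off the work surface, if the arm or the gripper's body presses on something with over 40 N, if the wrist force passes 120 N, or if a joint passes its speed limit or range.

ROBOT

A 6-joint arm with a two-finger parallel gripper is mounted at the origin on a cart in front of the work surface, level with it; the furniture and walls round the work are solid. World frame = base frame: x ahead of the robot, y to its left, z up, the work surface at z = 0. Lengths are in mm, angles in rad, forces in N, time in s.
With the tool pointing down it reaches from about 250 to 775 mm from the base axis. Payload 8.9 kg.
Tool frame: the origin (TCP) lies at the centre of the arm's flange, where the gripper is bolted on; the fingertips stand 173 mm ahead of it and the grasp point (between the pads) lies 155 mm ahead of it; x points along the fingers, z is the direction in which the jaws open and shut, and the axes are right-handed (so a half turn about x gives the same grasp; the last joint's range is limited). The gripper opens to 85 mm and grips with 20 to 120 N. Pads are 22 mm wide; open, the fingers measure 114 mm over their backs; the gripper's body (76 mm by 85 mm) begins 54 mm behind the grasp point. The pads swing forward as they close: fully open they stand 13 mm farther back than shut.
Start: joints at [1.083, 0.291, -0.153, 1.127, 0, 1.431], TCP at [179.424, 493.388, 404.705] pointing down, gripper open.
Joint ranges: [-2.52, 2.52], [-0.91, 1.74], [-1.3, 1.37], [-1.96, 2.02], [-1.52, 1.47], [-3.14, 3.14]. Speed limits (rad/s): [2.22, 2.22, 2.79, 3.14, 3.14, 3.14].

INTERFACE

Orientations are given as a unit quaternion [w, x, y, z].
In Python, from cell import arm, vision gives the robot as it stands.
- The arm moves only by the shell command python3 -m pendant 'ROWS' [FORCE]. ROWS is JSON, a list of rows, each an object of numbers: "jaw": the opening in per cent of the stroke, from 0 (shut) to 100 (fully open); "x", "y", "z": the shift along the tool's x, y, z in mm; "rx", "ry", "rz": the turn, a rotation vector about the tool's x, y, z in degrees. A call has 1 to 20 rows; each row is the pose to reach, as a shift and turn from the pose measured when the call began, along the tool's axes at that moment; what a row does not reach only later rows make up. A row lasts 1/8 s, in which the tool goes at most 62.5 mm and 10.7 degrees, less where a joint would pass 70% of its speed; a pose out of reach is approached as far as the arm can. A call with a gripper value outside its range is refused whole. The fingers move at their own pace and stop on an object; FORCE is the grip in N (left out, the last holds). Time passes only in rows, so rows that repeat a pose let the fingers close. It gives the time, the measured TCP pose, the force and the opening at its end, in the units of the state.
- arm.state(): the state, without advancing time (a new reading comes with each control period).
- vision.camera(name): name is "scene" or "top" or "wrist"; returns the picture (420x560x3 uint8, blue, green, red); there is no depth.
- vision.camera_params(name): a dict with "mtx" (3x3 intrinsics, pixels), "extrinsics" (4x4, takes a point from camera to world coordinates). Camera axes: x right, y up, looking along -z (the intrinsics and any distortion apply to the point x, -y, -z); pixel columns grow to the right and rows downward; lengths in mm; the calibration is good to about 2 mm. The wrist camera is an equidistant fisheye: a pixel r from the principal point sees the ray r / f radians off the axis. A picture is of the moment at which its call begins: read the wrist's pose just before it. camera_params takes no time and is no camera call; for the wrist camera it gives the pose at the moment of the call.
- arm.sign_off(): hands the job in, once; it reports no verdict.
The state is a dict: "time": time; "q": joint angles; "joint_velocities": joint speeds; "tau": joint torques, N m; "tcp_pos": TCP position; "tool_rot": TCP orientation; "wrist_force": force on the tool from outside, world axes, zero at the start; "wrist_torque": the same for the moment, N m; "finger_gap": finger opening in mm.
Only numpy, scipy, OpenCV 4.12 (cv2) and the standard library are available. Lean on these libraries where they do the work, as an engineer would, in place of code of your own. Each camera call takes 0.05 s, during which the arm holds its last target. There are 200 camera calls.

## Working session

There is one attempt and no reset: what is moved stays moved. The work goes in short steps, Python scripts to look and compute and a shell command to move; the robot and the scene stay as the last step left them, time stands still between calls to the robot, and variables do not carry over. Pictures are saved under pics/ and viewed, about 8 in all and at most 12, crops included, and the job is handed in when it is done.

```bash
mkdir -p pics
python3 - <<'E'
from cell import arm, vision
import cv2,numpy as np
s=arm.state(); print(s)
for n in("scene","top","wrist"):
    p=vision.camera_params(n); print(n,p)
    cv2.imwrite(f"pics/{n}0.png",vision.camera(n))
a=cv2.imread("pics/top0.png");b=cv2.imread("pics/scene0.png")
E
```

```text
{'time': 0.0, 'q': array([ 1.08270135e+00,  2.91258411e-01, -1.54093795e-01,  1.12667425e+00,
       -4.76638601e-06,  1.43149043e+00]), 'joint_velocities': array([ 1.52119611e-03,  7.24260519e-04,  3.68457978e-05,  3.93038540e-04,
       -1.72975816e-03, -5.93828116e-04]), 'tau': array([-1.75783145e-03, -5.37134457e+01,  3.31368291e+01,  1.56288478e-02,
       -4.83694967e-04,  1.25899436e-05]), 'tcp_pos': array([179.33061615, 493.21238284, 404.1556589 ]), 'tool_rot': array([ 0.57878506, -0.40585899,  0.57955838,  0.40546074]), 'wrist_force': array([0.31446713, 0.02411583, 0.20458773]), 'wrist_torque': array([-0.06532354, -0.00616627,  0.02041749]), 'finger_gap': 85.80134193221518}
scene {'mtx': array([[438.97059849,   0.        , 279.52899658],
       [  0.        , 438.97059849, 206.35123549],
       [  0.        ,   0.        ,   1.        ]]), 'extrinsics': array([[ 8.24507545e-01,  3.44031331e-01, -4.49254663e-01,
        -1.78741115e+01],
       [-5.65814591e-01,  5.10261011e-01, -6.47678585e-01,
        -8.27997279e+02],
       [ 6.41541258e-03,  7.88210723e-01,  6.15372000e-
[... 464 characters left out ...]
1],
       [-1.74318378e-02,  1.59443164e-01,  9.87053194e-01,
         1.38610319e+03],
       [ 0.00000000e+00,  0.00000000e+00,  0.00000000e+00,
         1.00000000e+00]])}
wrist {'mtx': array([[325.1922621 ,   0.        , 280.35037627],
       [  0.        , 325.1922621 , 201.29218   ],
       [  0.        ,   0.        ,   1.        ]]), 'extrinsics': array([[ 3.42007202e-01, -8.89405045e-01, -3.03298103e-01,
         1.00452240e+02],
       [ 9.39696149e-01,  3.23190834e-01,  1.11887584e-01,
         5.22901631e+02],
       [-1.49021449e-03, -3.23274419e-01,  9.46304089e-01,
         3.73368812e+02],
       [ 0.00000000e+00,  0.00000000e+00,  0.00000000e+00,
         1.00000000e+00]])}
```

View pics/top0.png

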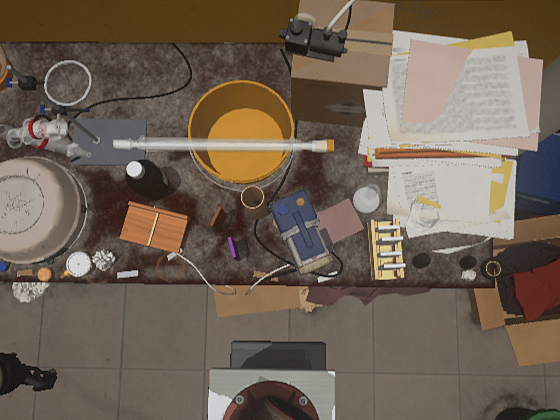

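View pics/scene0.png

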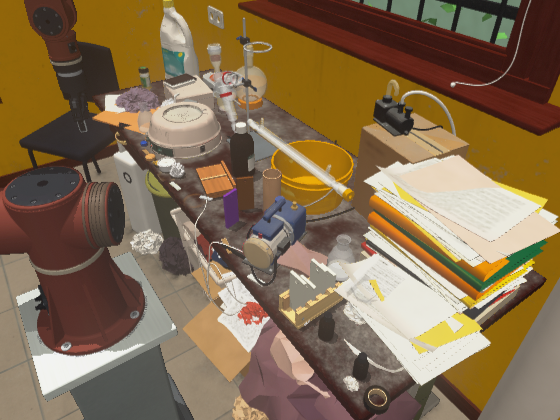

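The top view shows the rack at about (388,250) with four white plates, the board at (155,228), the pump at (300,228) and the tube at (252,197). Brown and purple look-alikes stand at (217,217) and (234,247). Next: enlarged crops.

Run:
```python
import cv2,numpy as np
t=cv2.imread("pics/top0.png");s=cv2.imread("pics/scene0.png")
def c(i,x0,y0,w,h,k): return cv2.resize(i[y0:y0+h,x0:x0+w],None,fx=k,fy=k,interpolation=cv2.INTER_CUBIC)
A=c(t,360,205,75,75,4);A=cv2.copyMakeBorder(A,0,0,0,0,0)
im=np.zeros((600,800,3),np.uint8)
im[:300,:300]=A
B=c(t,112,150,100,110,3); B=c(t,115,190,120,75,4)
im[300:600,:480]=B
C=c(s,275,250,80,75,4);im[:300,310:630]=C
D=c(s,190,155,80,75,4);im[300:600,480:800]=D
cv2.imwrite("pics/crops.png",im)
```

```text
(no output)
```

View pics/crops.png

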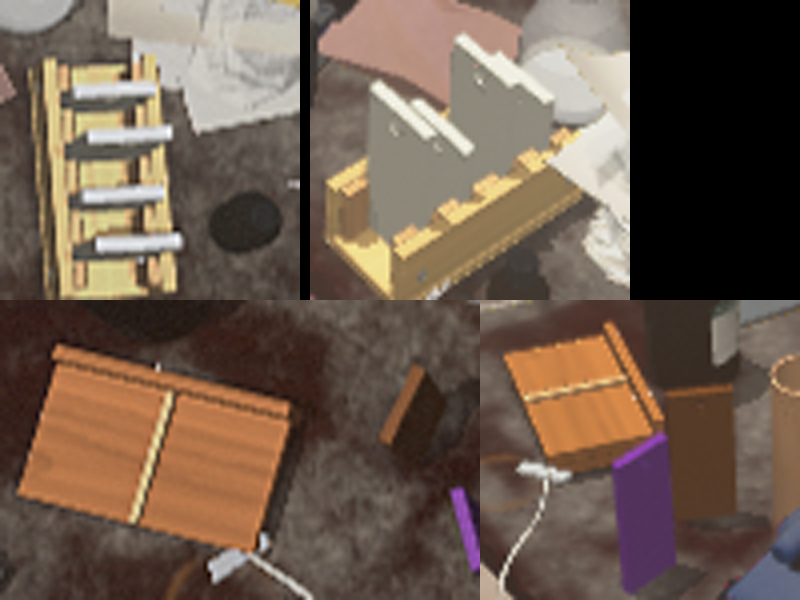

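```bash
cat > h.py <<'E'
from cell import arm, vision
import cv2,numpy as np
from scipy.spatial.transform import Rotation as R
def back(name,px,z):
    p=vision.camera_params(name);K=p["mtx"];E=p["extrinsics"];px=np.atleast_2d(np.float64(px))
    d=np.c_[(px[:,0]-K[0,2])/K[0,0],-(px[:,1]-K[1,2])/K[1,1],-np.ones(len(px))]@E[:3,:3].T
    z=np.broadcast_to(z,len(px));return E[:3,3]+d*((z-E[2,3])/d[:,2])[:,None]
def proj(name,P):
    p=vision.camera_params(name);K=p["mtx"];E=p["extrinsics"]
    c=(np.atleast_2d(P)-E[:3,3])@E[:3,:3];return np.c_[K[0,2]+K[0,0]*c[:,0]/-c[:,2],K[1,2]-K[1,1]*c[:,1]/-c[:,2]]
def pose():
    s=arm.state();q=s["tool_rot"];return s["tcp_pos"],R.from_quat([q[1],q[2],q[3],q[0]])
def rel(P,Rt,label=""):
    "row for world TCP target P, rotation Rt"
    p,r=pose();print(label,"xyz",np.round(r.inv().apply(np.array(P)-p),1),"rot",np.round((r.inv()*Rt).as_rotvec(degrees=True),2))
E
python3 - <<'E'
from h import *
f=lambda l,x0,y0,ox=0,oy=0:[(x0+(a-ox)/4-.5+.125,y0+(b-oy)/4-.5+.125) for a,b in l]
# top view
names=["tall1","short1","tall2","short2"]
mid=[(139,243),(123,196),(130,134),(115,90)];zs=[132,97,132,97]
ends=[[(96,245),(182,240)],[(82,198),(163,193)],[(88,137),(172,131)],[(74,93),(155,87)]]
for n,m,e,z in zip(names,mid,ends,zs):
    w=back("top",f(e,360,205),z);d=w[0]-w[1]
    print(n,w.mean(0).round(1),"len",np.linalg.norm(d).round(1),"yaw",np.degrees(np.arctan2(d[1],d[0])).round(1))
# rack top wall corners z57
print("rack",back("top",f([(44,58),(155,55),(176,292),(50,299)],360,205),57).round(1))
w=back("top",f([(60,360),(288,415),(255,550),(18,494)],115,190,0,300),30);print("board",w.round(1))
w=back("top",f([(168,392),(133,523)],115,190,0,300),[35.5,35.5]);print("rib",w.round(1))
print("fence top",back("top",f([(54,346),(293,402),(290,417),(53,360)],115,190,0,300),42).round(1))
print("tops scene", back("scene",f([(372,82),(437,136),(460,36),(523,80),(412,101),(473,152)],275,250,310,0),[132,132,132,132,97,97]).round(1))
E
```

```text
tall1 [ 406.2 -289.1  132. ] len 50.4 yaw 94.0
short1 [ 436.8 -286.5   97. ] len 49.0 yaw 94.2
tall2 [ 470.1 -285.1  132. ] len 49.7 yaw 94.7
short2 [ 501.2 -283.    97. ] len 49.5 yaw 94.9
rack [[ 526.7 -246.5   57. ]
 [ 529.3 -316.2   57. ]
 [ 381.  -325.8   57. ]
 [ 375.8 -248.    57. ]]
board [[562.9 374.8  30. ]
 [528.1 224.4  30. ]
 [440.4 242.   30. ]
 [474.9 397.   30. ]]
rib [[541.5 301.7  35.5]
 [456.4 320.   35.5]]
fence top [[569.9 375.6  42. ]
 [534.8 219.1  42. ]
 [525.  220.7  42. ]
 [560.7 375.7  42. ]]
tops scene [[ 406.3 -261.4  132. ]
 [ 412.4 -315.3  132. ]
 [ 471.3 -260.2  132. ]
 [ 479.5 -309.   132. ]
 [ 437.2 -260.5   97. ]
 [ 442.6 -312.5   97. ]]
```

```bash
python3 -m pendant '[{"jaw":100,"x":10,"y":-555,"z":-624,"rx":150.4,"ry":43.1,"rz":-9.2},{"x":10,"y":-555,"z":-624,"rx":150.4,"ry":43.1,"rz":-9.2},{"x":10,"y":-555,"z":-624,"rx":150.4,"ry":43.1,"rz":-9.2},{"x":10,"y":-555,"z":-624,"rx":150.4,"ry":43.1,"rz":-9.2},{"x":10,"y":-555,"z":-624,"rx":150.4,"ry":43.1,"rz":-9.2},{"x":10,"y":-555,"z":-624,"rx":150.4,"ry":43.1,"rz":-9.2},{"x":10,"y":-555,"z":-624,"rx":150.4,"ry":43.1,"rz":-9.2},{"x":10,"y":-555,"z":-624,"rx":150.4,"ry":43.1,"rz":-9.2},{"x":10,"y":-555,"z":-624,"rx":150.4,"ry":43.1,"rz":-9.2},{"x":10,"y":-555,"z":-624,"rx":150.4,"ry":43.1,"rz":-9.2},{"x":10,"y":-555,"z":-624,"rx":150.4,"ry":43.1,"rz":-9.2},{"x":10,"y":-555,"z":-624,"rx":150.4,"ry":43.1,"rz":-9.2},{"x":10,"y":-555,"z":-624,"rx":150.4,"ry":43.1,"rz":-9.2},{"x":10,"y":-555,"z":-624,"rx":150.4,"ry":43.1,"rz":-9.2},{"x":40,"y":-555,"z":-624,"rx":150.4,"ry":43.1,"rz":-9.2},{"x":40,"y":-555,"z":-624,"rx":150.4,"ry":43.1,"rz":-9.2},{"x":84,"y":-555,"z":-624,"rx":150.4,"ry":43.1,"rz":-9.2},{"x":84,"y":-555,"z":-624,"rx":150.4,"ry":43.1,"rz":-9.2}]' 60
python3 -c "
from h import *
print(arm.state()['q'].round(3)); rel(*pick(T1,70))
im=vision.camera('wrist');cv2.imwrite('pics/w1.png',im)"
```

```text
[ 1.083  0.291 -0.154  1.127  0.     1.431]
 xyz [  83.9 -554.7 -624.1] rot [150.43  43.11  -9.17]invalid input
```

View pics/w1.png

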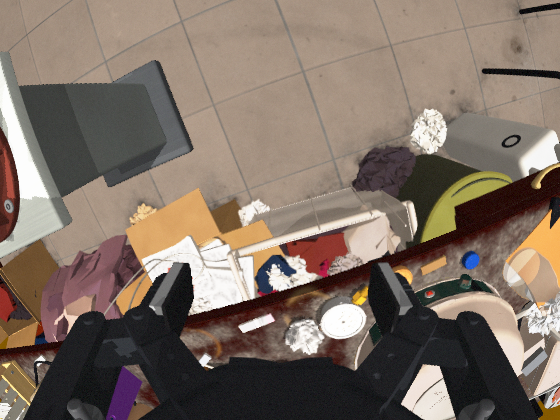

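The call was refused, so the arm has not moved. That wrist picture shows only the floor and the desk's near edge. I'll give jaw in every row.

```bash
python3 -m pendant '[{"jaw":100,"x":10,"y":-555,"z":-624,"rx":150.4,"ry":43.1,"rz":-9.2},{"jaw":100,"x":10,"y":-555,"z":-624,"rx":150.4,"ry":43.1,"rz":-9.2},{"jaw":100,"x":10,"y":-555,"z":-624,"rx":150.4,"ry":43.1,"rz":-9.2},{"jaw":100,"x":10,"y":-555,"z":-624,"rx":150.4,"ry":43.1,"rz":-9.2},{"jaw":100,"x":10,"y":-555,"z":-624,"rx":150.4,"ry":43.1,"rz":-9.2},{"jaw":100,"x":10,"y":-555,"z":-624,"rx":150.4,"ry":43.1,"rz":-9.2},{"jaw":100,"x":10,"y":-555,"z":-624,"rx":150.4,"ry":43.1,"rz":-9.2},{"jaw":100,"x":10,"y":-555,"z":-624,"rx":150.4,"ry":43.1,"rz":-9.2},{"jaw":100,"x":10,"y":-555,"z":-624,"rx":150.4,"ry":43.1,"rz":-9.2},{"jaw":100,"x":10,"y":-555,"z":-624,"rx":150.4,"ry":43.1,"rz":-9.2},{"jaw":100,"x":10,"y":-555,"z":-624,"rx":150.4,"ry":43.1,"rz":-9.2},{"jaw":100,"x":10,"y":-555,"z":-624,"rx":150.4,"ry":43.1,"rz":-9.2},{"jaw":100,"x":10,"y":-555,"z":-624,"rx":150.4,"ry":43.1,"rz":-9.2},{"jaw":100,"x":10,"y":-555,"z":-624,"rx":150.4,"ry":43.1,"rz":-9.2},{"jaw":100,"x":40,"y":-555,"z":-624,"rx":150.4,"ry":43.1,"rz":-9.2},{"jaw":100,"x":40,"y":-555,"z":-624,"rx":150.4,"ry":43.1,"rz":-9.2},{"jaw":100,"x":84,"y":-555,"z":-624,"rx":150.4,"ry":43.1,"rz":-9.2},{"jaw":100,"x":84,"y":-555,"z":-624,"rx":150.4,"ry":43.1,"rz":-9.2}]' 60
python3 -c "
from h import *
print(arm.state()['q'].round(3)); rel(*pick(T1,70))"
```

```text
time: 2.45
tcp_pos: [487.1, -282.1, 319.9]
tool_rot: [0.365, 0.318, 0.632, -0.604]
wrist_force: [0.2, -0.0, 0.6]
finger_gap: 85.8
[-0.569  0.672  0.143  1.509 -0.324  2.573]
 xyz [-0.9 -0.4  0.8] rot [ 0.25 -0.04  0.16]
```

```bash
cat >> h.py <<'E'
def fkr(q,s5,s6,c):
    return R.from_euler('z',q[0])*R.from_euler('y',q[1]-q[2]+q[3])*R.from_euler('z',s5*q[4])*R.from_euler('x',s6*q[5]+c)
E
python3 - <<'E'
from h import *
q0=[1.083,.291,-.154,1.127,0,1.431];r0=R.from_quat([-.40586,.57956,.40546,.57879])
q1=arm.state()['q'];_,r1=pose()
for s5 in(1,-1):
  for s6 in(1,-1):
    d=(fkr(q0,s5,s6,0).inv()*r0).as_rotvec()
    print(s5,s6,d.round(3),np.degrees((fkr(q1,s5,s6,d[0]).inv()*r1).magnitude()))
E
```

```text
1 1 [-1.57  0.   -0.  ] 0.045497728895713366
1 -1 [1.292 0.    0.   ] 130.76569495539712
-1 1 [-1.57  0.   -0.  ] 37.13081214440985
-1 -1 [1.292 0.    0.   ] 133.48352790033255
```

Run:
```python
from h import *
for a in(32,45):
  for y in (38,-36):
    P,Rt=place(-65,y,34,0,a);az=np.degrees(np.arctan2(P[1],P[0]))
    for q1 in (az-20,az-8,az):
      M=R.from_euler('z',-q1,degrees=True)*Rt
      s,q5,q6=M.as_euler('YZX')[:3]
      print(a,y,P.round(),"q1",q1.round(),"sum %.2f q5 %.2f q6 %.2f"%(s,q5,(q6+np.pi/2)))
```

```text
32 38 [319. 389. 115.] q1 31.0 sum 0.71 q5 -0.62 q6 3.60
32 38 [319. 389. 115.] q1 43.0 sum 0.83 q5 -0.77 q6 3.79
32 38 [319. 389. 115.] q1 51.0 sum 0.95 q5 -0.86 q6 3.95
32 -36 [303. 316. 115.] q1 26.0 sum 0.68 q5 -0.56 q6 3.55
32 -36 [303. 316. 115.] q1 38.0 sum 0.78 q5 -0.72 q6 3.72
32 -36 [303. 316. 115.] q1 46.0 sum 0.88 q5 -0.81 q6 3.86
45 38 [340. 384. 141.] q1 28.0 sum 0.93 q5 -0.48 q6 3.69
45 38 [340. 384. 141.] q1 40.0 sum 1.03 q5 -0.60 q6 3.90
45 38 [340. 384. 141.] q1 48.0 sum 1.12 q5 -0.67 q6 4.05
45 -36 [324. 312. 141.] q1 24.0 sum 0.89 q5 -0.43 q6 3.62
45 -36 [324. 312. 141.] q1 36.0 sum 0.99 q5 -0.56 q6 3.82
45 -36 [324. 312. 141.] q1 44.0 sum 1.07 q5 -0.63 q6 3.96
```

```bash
sed -i 's/^AL=32/AL=42/; s/tool(t,h)$/tool(t,-h)/; s/tool(t,Z+bx\*.3)/tool(t,-Z-bx*.3)/' h.py; python3 -c "
from h import *
rel(*pick(T2,50));
print('flask',back('top',[(367,198)],60))
for a in (32,45): pass
P,Rt=place(-65,38,34,0);print(P)
for q1 in(30,40,50): print((R.from_euler('z',-q1,degrees=True)*Rt).as_euler('YZX')+[0,0,1.57])"
```

```text
xyz [-16.2  91.4   2.1] rot [-1.7909e+02  1.5420e+01 -3.0000e-02]
flask [[ 580.26873663 -237.63148243   60.        ]]
[335.04996625 385.09370647 135.70785217]
[ 0.88625189 -0.52819002  0.55235965]
[ 0.97840932 -0.63248638  0.71993322]
[ 1.09967137 -0.7213131   0.91297002]
```

```bash
python3 -m pendant '[{"jaw":100,"x":-25,"y":30,"z":1,"rx":-10,"ry":0,"rz":0},{"jaw":100,"x":-25,"y":60,"z":2,"rx":-90,"ry":6,"rz":0},{"jaw":100,"x":-25,"y":91,"z":2,"rx":-90,"ry":6,"rz":0},{"jaw":100,"x":-16,"y":91,"z":2,"rx":-90,"ry":6,"rz":0},{"jaw":100,"x":-16,"y":91,"z":2,"rx":-90,"ry":6,"rz":0},{"jaw":100,"x":-16,"y":91,"z":2,"rx":-90,"ry":6,"rz":0},{"jaw":100,"x":-16,"y":91,"z":2,"rx":-90,"ry":6,"rz":0},{"jaw":100,"x":-16,"y":91,"z":2,"rx":-90,"ry":6,"rz":0},{"jaw":100,"x":-16,"y":91,"z":2,"rx":-179,"ry":15.4,"rz":0},{"jaw":100,"x":-16,"y":91,"z":2,"rx":-179,"ry":15.4,"rz":0},{"jaw":100,"x":-16,"y":91,"z":2,"rx":-179,"ry":15.4,"rz":0},{"jaw":100,"x":-16,"y":91,"z":2,"rx":-179,"ry":15.4,"rz":0},{"jaw":100,"x":-16,"y":91,"z":2,"rx":-179,"ry":15.4,"rz":0},{"jaw":100,"x":-16,"y":91,"z":2,"rx":-179,"ry":15.4,"rz":0},{"jaw":100,"x":-16,"y":91,"z":2,"rx":-179,"ry":15.4,"rz":0},{"jaw":100,"x":-16,"y":91,"z":2,"rx":-179,"ry":15.4,"rz":0},{"jaw":100,"x":-16,"y":91,"z":2,"rx":-179,"ry":15.4,"rz":0},{"jaw":100,"x":-16,"y":91,"z":2,"rx":-179,"ry":15.4,"rz":0}]' 60
python3 -c "
from h import *
print(arm.state()['q'].round(3)); rel(*pick(T2,50))
im=vision.camera('wrist');cv2.imwrite('pics/w2.png',im)"
```

```text
time: 4.7
tcp_pos: [572.9, -277.1, 287.4]
tool_rot: [0.264, -0.312, 0.635, 0.655]
wrist_force: [-0.2, 0.2, 0.3]
finger_gap: 85.4
[-0.482  0.956  0.548  1.815 -0.361 -0.431]
 xyz [ 1.8 -1.6 -0.5] rot [-0.08 -0.06  0.1 ]
```

View pics/w2.png

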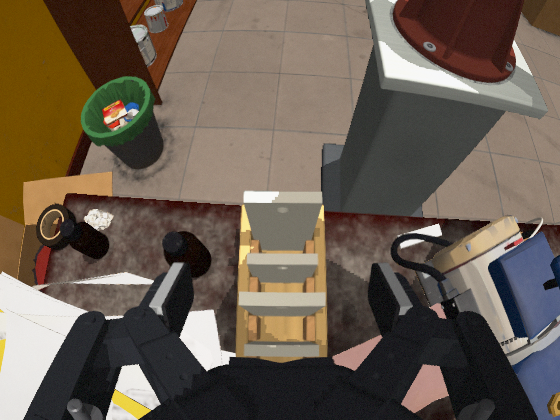

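```bash
cat >> h.py <<'E'
def wback(px,z):
    p=vision.camera_params("wrist");K=p["mtx"];E=p["extrinsics"];px=np.atleast_2d(np.float64(px))
    v=(px-K[:2,2])/K[0,0];r=np.linalg.norm(v,axis=1);s=np.sin(r)/r
    d=np.c_[v[:,0]*s,-v[:,1]*s,-np.cos(r)]@E[:3,:3].T
    z=np.broadcast_to(z,len(px));return E[:3,3]+d*((z-E[2,3])/d[:,2])[:,None]
E
python3 - <<'E'
from h import *
im=cv2.imread('pics/w2.png')
print(vision.camera_params("wrist")["extrinsics"][:3,3])
g=im.min(2)
for c in(260,282,305): print(c,[(r,int(g[r,c])) for r in range(286,316,2)],[(r,int(g[r,c])) for r in range(188,212,3)])
print([int(g[297,c]) for c in range(228,248)],[int(g[297,c]) for c in range(318,336)])
print(wback([(238,292),(326,292),(238,303),(326,303)],132).round(1))
print(wback([(244,192),(324,192),(244,205),(324,205)],132).round(1))
print(wback([(247,253),(318,253)],97).round(1))
E
```

```text
[ 489.91983759 -281.80840631  319.83239491]
260 [(286, 45), (288, 48), (290, 46), (292, 145), (294, 175), (296, 174), (298, 176), (300, 176), (302, 175), (304, 173), (306, 101), (308, 103), (310, 99), (312, 101), (314, 103)] [(188, 125), (191, 188), (194, 248), (197, 247), (200, 247), (203, 101), (206, 103), (209, 101)]
282 [(286, 100), (288, 98), (290, 96), (292, 136), (294, 173), (296, 172), (298, 172), (300, 177), (302, 174), (304, 171), (306, 120), (308, 111), (310, 100), (312, 104), (314, 104)] [(188, 124), (191, 134), (194, 167), (197, 168), (200, 168), (203, 103), (206, 106), (209, 130)]
305 [(286, 47), (288, 48), (290, 45), (292, 98), (294, 173), (296, 174), (298, 174), (300, 171), (302, 174), (304, 168), (306, 125), (308, 104), (310, 99), (312, 101), (314, 100)] [(188, 121), (191, 135), (194, 168), (197, 167), (200, 169), (203, 112), (206, 104), (209, 101)]
[42, 41, 43, 45, 44, 42, 49, 47, 45, 65, 96, 176, 177, 178, 177, 174, 176, 174, 175, 176] [170, 173, 171, 172, 171, 171, 172, 142, 66, 45, 41, 44, 47, 50, 55, 53, 52, 51]
[[ 468.8 -308.4  132. ]
 [ 465.2 -257.7  132. ]
 [ 475.2 -307.8  132. ]
 [ 471.7 -257.4  132. ]]
[[ 405.4 -311.6  132. ]
 [ 401.9 -260.6  132. ]
 [ 414.4 -310.6  132. ]
 [ 410.9 -260.5  132. ]]
[[ 436.6 -309.8   97. ]
 [ 433.1 -259.9   97. ]]
```

```bash
sed -i 's/T1=np.array(\[407,-288.8/T1=np.array([407.5,-286.5/;s/T2=np.array(\[471.5,-285/T2=np.array([471,-283.3/' h.py; python3 -c "
from h import *
rel(*pick(T2,0));rel(*pick(T2,25))"
```

```text
xyz [ 38.9 -34.5   1.5] rot [-0.23 -0.04  0.09]
 xyz [ 20.3 -17.8   1.5] rot [-0.23 -0.04  0.09]
```

```bash
python3 -m pendant '[{"jaw":100,"x":20,"y":-18,"z":1.5,"rx":0,"ry":0,"rz":0},{"jaw":100,"x":39,"y":-34.5,"z":1.5,"rx":0,"ry":0,"rz":0},{"jaw":100,"x":39,"y":-34.5,"z":1.5,"rx":0,"ry":0,"rz":0},{"jaw":100,"x":39,"y":-34.5,"z":1.5,"rx":0,"ry":0,"rz":0},{"jaw":60,"x":39,"y":-34.5,"z":1.5,"rx":0,"ry":0,"rz":0},{"jaw":50,"x":39,"y":-34.5,"z":1.5,"rx":0,"ry":0,"rz":0},{"jaw":40,"x":39,"y":-34.5,"z":1.5,"rx":0,"ry":0,"rz":0},{"jaw":40,"x":39,"y":-34.5,"z":1.5,"rx":0,"ry":0,"rz":0},{"jaw":40,"x":39,"y":-34.5,"z":1.5,"rx":0,"ry":0,"rz":0},{"jaw":40,"x":39,"y":-34.5,"z":1.5,"rx":0,"ry":0,"rz":0}]' 60
python3 -c "
from h import *
print(arm.state()['q'].round(3)); rel(*pick(T2,0)); rel(*pick(T2,70),'lift')"
```

```text
time: 6.0
tcp_pos: [572.4, -276.0, 235.8]
tool_rot: [0.265, -0.312, 0.636, 0.654]
wrist_force: [0.1, -0.4, 6.1]
finger_gap: 48.9
[-0.481  0.992  0.487  1.717 -0.36  -0.427]
 xyz [ 0.6 -0.6  0.1] rot [-0.24 -0.07  0.11]
lift xyz [-51.5  46.1  -0.1] rot [-0.24 -0.07  0.11]
```

```bash
python3 -m pendant '[{"jaw":40,"x":-7,"y":6.6,"z":0,"rx":0,"ry":0,"rz":0},{"jaw":40,"x":-15,"y":13.3,"z":0,"rx":0,"ry":0,"rz":0},{"jaw":40,"x":-26,"y":23.3,"z":0,"rx":0,"ry":0,"rz":0},{"jaw":40,"x":-37,"y":33.3,"z":0,"rx":0,"ry":0,"rz":0},{"jaw":40,"x":-48,"y":43,"z":0,"rx":0,"ry":0,"rz":0},{"jaw":40,"x":-52,"y":46.6,"z":0,"rx":0,"ry":0,"rz":0}]' 60
python3 -c "
from h import *
print(arm.state()['q'].round(3)); rel(*pick(T2,70))
im=vision.camera('wrist');cv2.imwrite('pics/w3.png',im)
cv2.imwrite('pics/w3s.png',np.hstack([cv2.resize(im[150:],(560,270)),cv2.resize(vision.camera('scene')[190:330,250:370],(231,270))]))"
```

```text
time: 6.75
tcp_pos: [572.6, -275.8, 307.0]
tool_rot: [0.265, -0.312, 0.636, 0.654]
wrist_force: [-0.3, 0.6, -0.9]
finger_gap: 48.7
[-0.48   0.941  0.57   1.85  -0.36  -0.427]
 xyz [ 1.6 -1.2 -0. ] rot [-0.27 -0.1   0.18]
```

View pics/w3s.png

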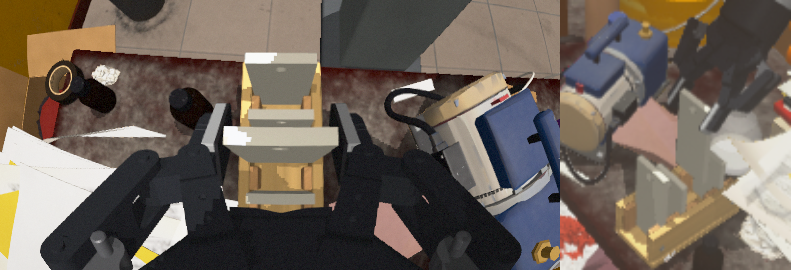

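Wrist and scene views show plate tall2 gripped by its edges, upright and clear of its slot; the other plates are unmoved. Next: carry it over the pump, pitching it forward.

```bash
cat >> h.py <<'E'
def hold(g,h,p,a=AL):
    q=np.radians(p+a);b=hd(h);t=b*np.cos(q)-Z*np.sin(q);up=b*np.sin(q)+Z*np.cos(q)
    return np.array(g)-L*t,tool(t,-up)
def lay(fx,y,fz,p,a=AL,g=110,yaw=0):
    "foot centre at board (fx,y,fz), plate pitch p"
    q=np.radians(p);bx=hd(BY);by=hd(BY+90)
    return hold(BO+bx*(fx-g*np.cos(q))+by*y+Z*(fz+g*np.sin(q)),BY+yaw,p,a)
E
python3 -c "
from h import *
rel(*hold([471,-283,215],4.2,90),'W0');rel(*hold([455,-283,270],4,70),'W1');rel(*hold([425,0,300],-4,45),'W2');rel(*lay(25,38,150,35),'W3')
print(*[x[0].round() for x in (hold([455,-283,270],4,70),hold([425,0,300],-4,45),lay(25,38,150,35))])"
```

```text
W0 xyz [-16.1  14.5   0.1] rot [-0.26 -0.09  0.16]
W1 xyz [-37.4 115.1   0.6] rot [ -0.07  -0.25 -19.84]
W2 xyz [-18.9 198.8 286. ] rot [  7.72  -2.99 -44.74]
W3 xyz [ 33.5 124.  653.1] rot [ 16.81  -4.58 -54.4 ]
[ 512. -279.  411.] [417.   1. 452.] [412. 368. 361.]
```

```bash
python3 -m pendant '[{"jaw":40,"x":-16,"y":14.5,"z":0,"rx":0,"ry":0,"rz":0},{"jaw":40,"x":-22,"y":50,"z":0,"rx":0,"ry":0,"rz":-6},{"jaw":40,"x":-30,"y":82,"z":0,"rx":0,"ry":0,"rz":-13},{"jaw":40,"x":-37,"y":115,"z":1,"rx":0,"ry":0,"rz":-20},{"jaw":40,"x":-35,"y":130,"z":40,"rx":1,"ry":0,"rz":-24},{"jaw":40,"x":-32,"y":145,"z":90,"rx":2,"ry":-1,"rz":-28},{"jaw":40,"x":-29,"y":160,"z":140,"rx":4,"ry":-1.5,"rz":-33},{"jaw":40,"x":-25,"y":175,"z":190,"rx":5,"ry":-2,"rz":-37},{"jaw":40,"x":-22,"y":188,"z":240,"rx":6,"ry":-2.5,"rz":-41},{"jaw":40,"x":-19,"y":199,"z":286,"rx":7.7,"ry":-3,"rz":-45},{"jaw":40,"x":-17,"y":199,"z":336,"rx":9,"ry":-3.3,"rz":-46},{"jaw":40,"x":-15,"y":195,"z":386,"rx":10,"ry":-3.5,"rz":-47},{"jaw":40,"x":-12,"y":190,"z":436,"rx":11,"ry":-3.7,"rz":-48},{"jaw":40,"x":-10,"y":185,"z":486,"rx":12,"ry":-3.9,"rz":-49},{"jaw":40,"x":-5,"y":175,"z":536,"rx":13.5,"ry":-4.1,"rz":-51},{"jaw":40,"x":5,"y":160,"z":586,"rx":15,"ry":-4.3,"rz":-53},{"jaw":40,"x":20,"y":142,"z":630,"rx":16,"ry":-4.5,"rz":-54},{"jaw":40,"x":33,"y":124,"z":653,"rx":16.8,"ry":-4.6,"rz":-54.4},{"jaw":40,"x":33,"y":124,"z":653,"rx":16.8,"ry":-4.6,"rz":-54.4}]' 80
python3 -c "
from h import *
print(arm.state()['q'].round(3)); rel(*lay(25,38,150,35))
im=vision.camera('wrist');cv2.imwrite('pics/w4.png',im)
cv2.imwrite('pics/w4s.png',np.hstack([cv2.resize(im,(520,390)),cv2.resize(vision.camera('scene')[100:240,170:270],(279,390))]))"
```

```text
time: 9.22
tcp_pos: [411.1, 368.5, 359.1]
tool_rot: [0.597, -0.502, 0.5, 0.377]
wrist_force: [0.0, 0.2, -0.7]
finger_gap: 48.6
[ 0.645  0.31  -0.265  0.852 -0.172  0.852]
 xyz [-1.8 -1.2 -0.5] rot [ 0.15 -0.14 -0.18]
```

View pics/w4s.png

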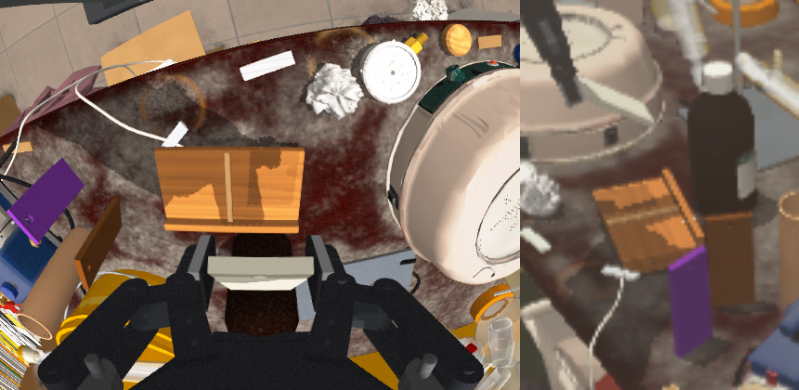

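Run:
```python
from h import *
k=560/520
f=wback(np.array([(155,148),(305,150)])*k,30);print("front",f.round(1), np.linalg.norm(f[0]-f[1]))
r=wback(np.array([(227,152),(231,221)])*k,35.5);print("rib",r.round(1))
print("cam", vision.camera_params("wrist")["extrinsics"][:3,3].round())
im=cv2.imread('pics/w4.png');cv2.imwrite('pics/b4.png',cv2.resize(im[145:330,150:350],(800,740))[:600])
```

```text
front [[437.4 247.2  30. ]
 [475.9 401.   30. ]] 158.5381549803741
rib [[458.2 322.9  35.5]
 [544.6 303.   35.5]]
cam [339. 385. 312.]
```

View pics/b4.png

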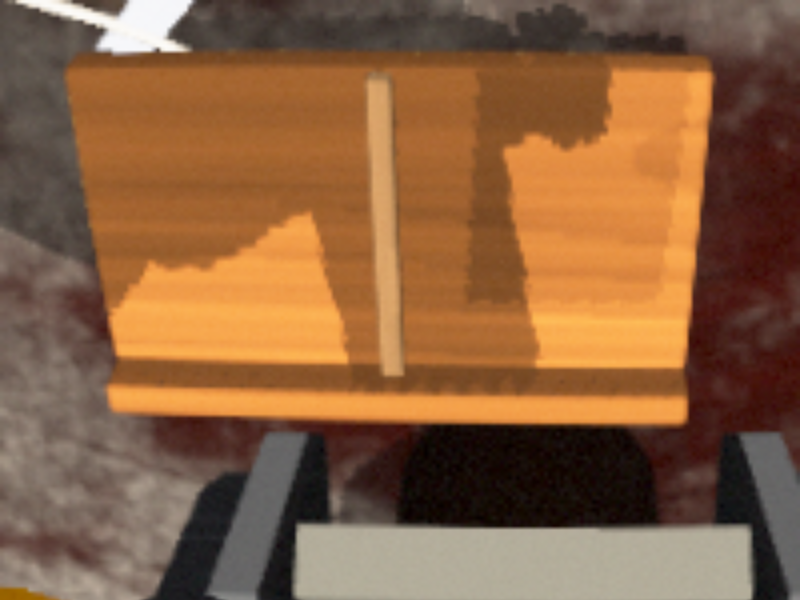

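Run:
```python
from h import *
c=lambda l:[(150+u/4-.4,145+v/4-.4) for u,v in l]
a=wback(c([(70,70),(712,72),(688,370),(116,359)]),30);print("top",a.round(1))
b=wback(c([(380,78),(393,372)]),35.5);print("rib",b.round(1))
t=wback(c([(110,388),(688,400),(110,410),(686,423)]),42);print("fence top",t.round(1))
for u,v in((a[0],a[1]),(a[3],a[2]),(t[0],t[1]),(t[2],t[3])): d=v-u;print(np.linalg.norm(d).round(1),np.degrees(np.arctan2(-d[0],d[1])).round(2),((u+v)/2).round(1))
print(wback(c([(103,48),(180,0)]),5))
```

```text
top [[440.3 246.2  30. ]
 [476.8 400.   30. ]
 [565.2 380.4  30. ]
 [527.4 223.5  30. ]]
rib [[458.6 322.9  35.5]
 [543.8 302.1  35.5]]
fence top [[528.6 224.5  42. ]
 [565.8 379.   42. ]
 [536.  221.2  42. ]
 [573.8 377.3  42. ]]
158.0 -13.37 [458.5 323.1  30. ]
161.3 -13.53 [546.3 302.   30. ]
158.9 -13.54 [547.2 301.8  42. ]
160.6 -13.6 [554.9 299.3  42. ]
[[445.51867685 245.61572076   5.        ]
 [437.8848396  271.0675691    5.        ]]
```

```bash
sed -i 's/^BO=.*/BO=np.array([502.3,311.8,0]);BY=-13.3/' h.py; python3 -c "
from h import *
rel(*lay(30,38,90,25),'A');rel(*lay(38,38,50,12),'B');rel(*lay(39,38,40,5),'C')"
```

```text
A xyz [76.4 46.5  5.1] rot [  0.62   0.14 -10.06]
B xyz [148.2  93.6   5.5] rot [  0.6    0.21 -23.06]
C xyz [179.  116.4   5.7] rot [  0.59   0.25 -30.06]
```

```bash
python3 -m pendant '[{"jaw":40,"x":38,"y":23,"z":3,"rx":0.3,"ry":0,"rz":-5},{"jaw":40,"x":76,"y":46.5,"z":5,"rx":0.6,"ry":0.1,"rz":-10},{"jaw":40,"x":100,"y":62,"z":5.2,"rx":0.6,"ry":0.1,"rz":-14.3},{"jaw":40,"x":124,"y":78,"z":5.4,"rx":0.6,"ry":0.2,"rz":-18.6},{"jaw":40,"x":148,"y":93.6,"z":5.5,"rx":0.6,"ry":0.2,"rz":-23},{"jaw":40,"x":158,"y":101,"z":5.6,"rx":0.6,"ry":0.2,"rz":-25.4},{"jaw":40,"x":168,"y":108.5,"z":5.6,"rx":0.6,"ry":0.2,"rz":-27.7},{"jaw":40,"x":179,"y":116.4,"z":5.7,"rx":0.6,"ry":0.2,"rz":-30},{"jaw":40,"x":179,"y":116.4,"z":5.7,"rx":0.6,"ry":0.2,"rz":-30},{"jaw":40,"x":179,"y":116.4,"z":5.7,"rx":0.6,"ry":0.2,"rz":-30}]' 60
python3 -c "
from h import *
print(arm.state()['q'].round(3)); rel(*lay(39,38,40,5),'C');rel(*lay(39,38,36,3),'D');rel(*lay(39,38,34,0),'E')
im=vision.camera('wrist');cv2.imwrite('pics/w5.png',im)
cv2.imwrite('pics/w5s.png',np.hstack([cv2.resize(im,(480,360)),cv2.resize(vision.camera('scene')[130:230,180:268],(317,360),interpolation=2)]))"
```

```text
time: 10.58
tcp_pos: [342.1, 388.8, 161.7]
tool_rot: [0.677, -0.611, 0.355, 0.205]
wrist_force: [0.4, -0.2, -0.9]
finger_gap: 48.0
[ 0.886  0.538 -0.747 -0.102 -0.659  0.986]
C xyz [ 0.2  1.1 -0.1] rot [-0.09  0.06 -0.07]
D xyz [ 5.9 11.9 -0.1] rot [-0.09  0.05 -2.07]
E xyz [11.9 25.3 -0.1] rot [-0.09  0.05 -5.07]
```

View pics/w5s.png

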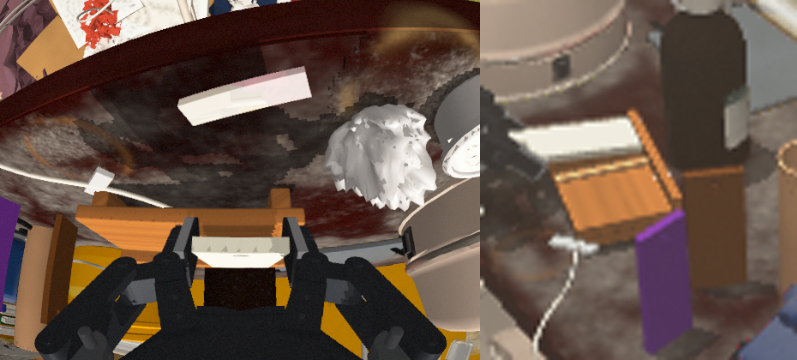

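The plate hovers aligned over the left lane with its foot just short of the fence. I'll lower it while watching the force.

```bash
python3 -m pendant '[{"jaw":40,"x":3,"y":6,"z":0,"rx":0,"ry":0,"rz":-1},{"jaw":40,"x":6,"y":12,"z":0,"rx":0,"ry":0,"rz":-2},{"jaw":40,"x":9,"y":18.5,"z":0,"rx":0,"ry":0,"rz":-3.5},{"jaw":40,"x":11,"y":23,"z":0,"rx":0,"ry":0,"rz":-4.6},{"jaw":40,"x":11.9,"y":25.3,"z":0,"rx":0,"ry":0,"rz":-5},{"jaw":40,"x":11.9,"y":25.3,"z":0,"rx":0,"ry":0,"rz":-5}]' 40
python3 -c "
from h import *
rel(*lay(39,38,34,0),'E');rel(*lay(39,38,32,0),'F')
im=vision.camera('scene');cv2.imwrite('pics/s6.png',im)"
```

```text
time: 11.42
tcp_pos: [332.0, 391.4, 136.1]
tool_rot: [0.686, -0.626, 0.328, 0.175]
wrist_force: [-3.3, -0.9, 8.4]
finger_gap: 48.2
E xyz [ 0.4  0.2 -0.3] rot [-0.11  0.04  0.1 ]
F xyz [ 1.7  1.7 -0.3] rot [-0.11  0.04  0.1 ]
```

```bash
python3 -m pendant '[{"jaw":50,"x":0.8,"y":0.8,"z":0,"rx":0,"ry":0,"rz":0},{"jaw":56,"x":0,"y":0,"z":0,"rx":0,"ry":0,"rz":0},{"jaw":60,"x":0,"y":0,"z":0,"rx":0,"ry":0,"rz":0},{"jaw":65,"x":0,"y":0,"z":0,"rx":0,"ry":0,"rz":0},{"jaw":75,"x":0,"y":0,"z":0,"rx":0,"ry":0,"rz":0},{"jaw":75,"x":0,"y":0,"z":0,"rx":0,"ry":0,"rz":0}]' 20
python3 -c "
from h import *
im=vision.camera('wrist');cv2.imwrite('pics/w6.png',im)
cv2.imwrite('pics/w6s.png',np.hstack([cv2.resize(im,(480,360)),cv2.resize(vision.camera('scene')[130:230,180:268],(317,360),interpolation=2)]))"
```

```text
time: 12.22
tcp_pos: [332.0, 391.4, 136.0]
tool_rot: [0.686, -0.626, 0.328, 0.175]
wrist_force: [0.7, 0.1, -0.5]
finger_gap: 63.9
```

View pics/w6s.png

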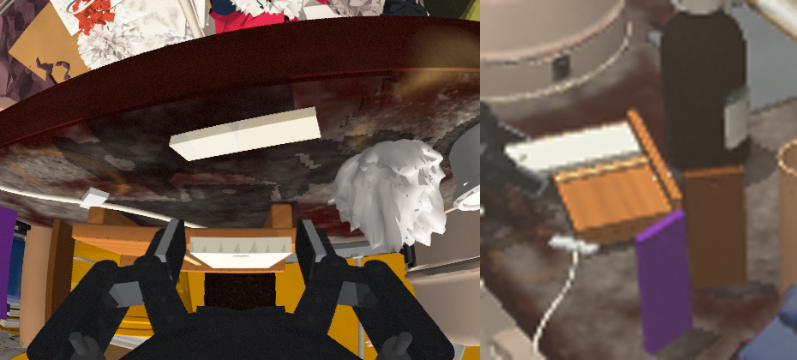

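Second-last check: the plate lies flat in the left lane, with fingers open on both sides. Next: retreat, then go for tall1.

```bash
python3 -c "
from h import *
p,r=pose()
print('up100',r.inv().apply([0,0,100]).round(1))
rel(*hold([440,200,200],-10,30),'V1');rel(*hold([420,0,220],-4,45),'W2');rel(*hold([407,-200,230],4.2,70),'W1');rel(*pick(T1,60),'pre')"
```

```text
up100 [-66.8 -74.4   0.2]
V1 xyz [ -63.3 -223.7 -163.7] rot [-2.89 -1.76 30.08]
W2 xyz [ -32.8 -288.2 -361.4] rot [-8.7  -4.04 44.99]
W1 xyz [  38.8 -351.7 -540.5] rot [-18.22  -4.11  69.53]
pre xyz [ 136.4 -337.4 -611.2] rot [-19.46  -0.92  89.33]
```

```bash
python3 -m pendant '[{"jaw":78,"x":-25,"y":0,"z":0,"rx":0,"ry":0,"rz":0},{"jaw":78,"x":-50,"y":-3,"z":0,"rx":0,"ry":0,"rz":0},{"jaw":100,"x":-75,"y":-40,"z":0,"rx":0,"ry":0,"rz":6},{"jaw":100,"x":-85,"y":-90,"z":-15,"rx":-0.5,"ry":-0.3,"rz":12},{"jaw":100,"x":-85,"y":-140,"z":-60,"rx":-1,"ry":-0.7,"rz":18},{"jaw":100,"x":-75,"y":-185,"z":-110,"rx":-2,"ry":-1.2,"rz":24},{"jaw":100,"x":-63,"y":-224,"z":-164,"rx":-2.9,"ry":-1.8,"rz":30},{"jaw":100,"x":-55,"y":-245,"z":-220,"rx":-5,"ry":-2.5,"rz":34},{"jaw":100,"x":-48,"y":-262,"z":-270,"rx":-6,"ry":-3,"rz":38},{"jaw":100,"x":-40,"y":-275,"z":-320,"rx":-7.5,"ry":-3.5,"rz":42},{"jaw":100,"x":-33,"y":-288,"z":-361,"rx":-8.7,"ry":-4,"rz":45},{"jaw":100,"x":-15,"y":-305,"z":-410,"rx":-11,"ry":-4,"rz":51},{"jaw":100,"x":3,"y":-320,"z":-455,"rx":-14,"ry":-4,"rz":57},{"jaw":100,"x":20,"y":-335,"z":-500,"rx":-16,"ry":-4,"rz":63},{"jaw":100,"x":39,"y":-352,"z":-540,"rx":-18.2,"ry":-4.1,"rz":69.5},{"jaw":100,"x":70,"y":-350,"z":-580,"rx":-19,"ry":-3,"rz":77},{"jaw":100,"x":105,"y":-345,"z":-611,"rx":-19.3,"ry":-2,"rz":83},{"jaw":100,"x":136,"y":-337,"z":-611,"rx":-19.5,"ry":-0.9,"rz":89.3},{"jaw":100,"x":136,"y":-337,"z":-611,"rx":-19.5,"ry":-0.9,"rz":89.3},{"jaw":100,"x":136,"y":-337,"z":-611,"rx":-19.5,"ry":-0.9,"rz":89.3}]' 60
python3 -c "
from h import *
print(arm.state()['q'].round(3)); rel(*pick(T1,60))
im=vision.camera('wrist');cv2.imwrite('pics/w7.png',im)
g=im.min(2).astype(int)
for c in (265,300): print(c,[int(x) for x in g[200:360:4,c]])
for rr in (285,290,295,300): print(rr,[int(x) for x in g[rr,225:340:3]])"
```

```text
time: 14.82
tcp_pos: [508.3, -278.4, 295.9]
tool_rot: [0.264, -0.312, 0.635, 0.656]
wrist_force: [-0.0, -0.5, 0.6]
finger_gap: 85.4
[-0.529  0.813  0.281  1.674 -0.388 -0.474]
 xyz [ 0.3 -1.1 -0.7] rot [ 0.02 -0.08  0.17]
265 [169, 164, 155, 154, 151, 156, 153, 154, 157, 162, 164, 164, 162, 160, 158, 154, 158, 90, 35, 32, 50, 50, 131, 134, 224, 224, 223, 134, 136, 135, 129, 130, 131, 129, 107, 109, 119, 174, 176, 110]
300 [159, 161, 163, 159, 160, 165, 151, 161, 156, 156, 155, 159, 156, 157, 155, 153, 157, 154, 28, 22, 33, 37, 104, 62, 222, 224, 222, 148, 136, 131, 61, 63, 65, 65, 62, 115, 119, 175, 176, 97]
285 [90, 71, 62, 80, 175, 118, 122, 101, 116, 118, 78, 88, 91, 86, 81, 77, 77, 74, 67, 65, 61, 57, 58, 58, 53, 53, 107, 108, 111, 121, 119, 122, 90, 52, 50, 46, 47, 54, 53]
290 [96, 75, 62, 90, 123, 119, 124, 100, 115, 113, 74, 84, 104, 130, 130, 129, 133, 136, 134, 132, 130, 130, 133, 130, 127, 71, 117, 112, 111, 121, 120, 124, 101, 38, 36, 54, 65, 86, 106]
295 [91, 74, 54, 46, 225, 225, 225, 225, 224, 224, 224, 225, 223, 224, 222, 225, 223, 223, 223, 223, 225, 225, 223, 224, 222, 223, 223, 221, 222, 214, 215, 204, 101, 44, 38, 47, 47, 46, 71]
300 [89, 65, 40, 44, 225, 225, 224, 226, 226, 225, 225, 225, 225, 226, 224, 223, 224, 224, 224, 224, 223, 224, 224, 223, 224, 224, 221, 221, 223, 222, 221, 211, 93, 42, 43, 51, 48, 42, 43]
```

```bash
python3 -c "
from h import *
w=wback([(236,294),(320.5,294),(236,306.5),(320.5,306.5)],132);print(w.round(1),w.mean(0))
T=np.array([407.5,w[:,1].mean(),122]);T[0]=w[:,0].mean()
rel(*pick(T,0),'down');rel(*pick(T,30),'half')"
```

```text
[[ 405.  -312.2  132. ]
 [ 401.1 -261.1  132. ]
 [ 412.7 -311.5  132. ]
 [ 408.8 -260.7  132. ]] [ 406.90033006 -286.39407951  132.        ]
down xyz [ 46.2 -41.3  -0.4] rot [-0.02 -0.12  0.23]
half xyz [ 23.8 -21.3  -0.5] rot [-0.02 -0.12  0.23]
```

```bash
python3 -m pendant '[{"jaw":100,"x":24,"y":-21,"z":-0.4,"rx":0,"ry":0,"rz":0},{"jaw":100,"x":46,"y":-41,"z":-0.4,"rx":0,"ry":0,"rz":0},{"jaw":100,"x":46,"y":-41,"z":-0.4,"rx":0,"ry":0,"rz":0},{"jaw":100,"x":46,"y":-41,"z":-0.4,"rx":0,"ry":0,"rz":0},{"jaw":60,"x":46,"y":-41,"z":-0.4,"rx":0,"ry":0,"rz":0},{"jaw":50,"x":46,"y":-41,"z":-0.4,"rx":0,"ry":0,"rz":0},{"jaw":40,"x":46,"y":-41,"z":-0.4,"rx":0,"ry":0,"rz":0},{"jaw":40,"x":46,"y":-41,"z":-0.4,"rx":0,"ry":0,"rz":0},{"jaw":40,"x":46,"y":-41,"z":-0.4,"rx":0,"ry":0,"rz":0},{"jaw":40,"x":46,"y":-41,"z":-0.4,"rx":0,"ry":0,"rz":0}]' 60
python3 -c "
from h import *
rel(*pick(T1,0));rel(*pick(T1,70),'lift')"
```

```text
time: 16.12
tcp_pos: [508.4, -279.1, 236.3]
tool_rot: [0.264, -0.313, 0.635, 0.655]
wrist_force: [1.2, 0.1, 6.2]
finger_gap: 48.8
 xyz [ 0.6 -1.4 -0. ] rot [-0.02 -0.17  0.25]
lift xyz [-51.6  45.3  -0.2] rot [-0.02 -0.17  0.25]
```

```bash
python3 -m pendant '[{"jaw":40,"x":-7,"y":6.3,"z":0,"rx":0,"ry":0,"rz":0},{"jaw":40,"x":-15,"y":13.5,"z":0,"rx":0,"ry":0,"rz":0},{"jaw":40,"x":-26,"y":23.4,"z":0,"rx":0,"ry":0,"rz":0},{"jaw":40,"x":-37,"y":33.3,"z":0,"rx":0,"ry":0,"rz":0},{"jaw":40,"x":-48,"y":43,"z":0,"rx":0,"ry":0,"rz":0},{"jaw":40,"x":-60,"y":54,"z":0,"rx":0,"ry":0,"rz":0},{"jaw":40,"x":-70,"y":63,"z":0,"rx":0,"ry":0,"rz":0},{"jaw":40,"x":-70,"y":63,"z":0,"rx":0,"ry":0,"rz":0}]' 80
python3 -c "
from h import *
print(arm.state()['q'].round(3))
rel(*hold([407,-280,270],4,70),'W1');rel(*hold([415,0,300],-4,45),'W2');rel(*hold([430,160,290],-10,40),'W25');rel(*lay(25,-38,140,30),'W3')"
```

```text
time: 17.12
tcp_pos: [508.1, -279.0, 331.6]
tool_rot: [0.265, -0.314, 0.635, 0.654]
wrist_force: [-1.2, -0.6, -1.7]
finger_gap: 48.0
[-0.529  0.785  0.324  1.74  -0.39  -0.474]
W1 xyz [-30.   85.6   6. ] rot [  0.15  -0.33 -19.66]
W2 xyz [-37.4 140.2 285.9] rot [  7.96  -3.01 -44.57]
W25 xyz [-39.  122.4 448.4] rot [ 14.06  -4.47 -49.37]
W3 xyz [ 48.9  70.  588.7] rot [ 17.98  -3.98 -59.15]
```

```bash
python3 -m pendant '[{"jaw":40,"x":-10,"y":28,"z":2,"rx":0,"ry":0,"rz":-6},{"jaw":40,"x":-20,"y":57,"z":4,"rx":0,"ry":0,"rz":-13},{"jaw":40,"x":-30,"y":86,"z":6,"rx":0,"ry":-0.3,"rz":-19.7},{"jaw":40,"x":-31,"y":95,"z":46,"rx":1,"ry":-0.7,"rz":-24},{"jaw":40,"x":-33,"y":105,"z":96,"rx":2.5,"ry":-1,"rz":-28},{"jaw":40,"x":-34,"y":115,"z":146,"rx":4,"ry":-1.5,"rz":-33},{"jaw":40,"x":-35,"y":125,"z":196,"rx":5.5,"ry":-2,"rz":-37},{"jaw":40,"x":-36,"y":133,"z":241,"rx":7,"ry":-2.5,"rz":-41},{"jaw":40,"x":-37,"y":140,"z":286,"rx":8,"ry":-3,"rz":-44.6},{"jaw":40,"x":-38,"y":137,"z":330,"rx":9.5,"ry":-3.4,"rz":-46},{"jaw":40,"x":-38,"y":132,"z":370,"rx":11,"ry":-3.8,"rz":-47},{"jaw":40,"x":-39,"y":127,"z":410,"rx":12.5,"ry":-4.1,"rz":-48},{"jaw":40,"x":-39,"y":122,"z":448,"rx":14,"ry":-4.5,"rz":-49.4},{"jaw":40,"x":-30,"y":115,"z":495,"rx":15.5,"ry":-4.4,"rz":-52},{"jaw":40,"x":-10,"y":103,"z":540,"rx":17,"ry":-4.2,"rz":-55},{"jaw":40,"x":20,"y":86,"z":575,"rx":17.5,"ry":-4.1,"rz":-57},{"jaw":40,"x":49,"y":70,"z":589,"rx":18,"ry":-4,"rz":-59.2},{"jaw":40,"x":49,"y":70,"z":589,"rx":18,"ry":-4,"rz":-59.2},{"jaw":40,"x":49,"y":70,"z":589,"rx":18,"ry":-4,"rz":-59.2}]' 80
python3 -c "
from h import *
print(arm.state()['q'].round(3));cv2.imwrite('pics/w8.png',vision.camera('wrist'))
rel(*lay(25,-38,140,30),'W3');rel(*lay(30,-38,90,22),'A');rel(*lay(38,-38,50,12),'B');rel(*lay(39,-38,40,5),'C')"
```

```text
time: 19.5
tcp_pos: [379.8, 301.8, 340.3]
tool_rot: [0.617, -0.52, 0.479, 0.346]
wrist_force: [0.1, -0.7, -0.2]
finger_gap: 48.6
[ 0.592  0.179 -0.512  0.662 -0.229  0.799]
W3 xyz [ 0.9  1.1 -0.2] rot [-0.09  0.06  0.1 ]
A xyz [62.4 43.7 -0.3] rot [-0.09  0.05 -7.9 ]
B xyz [124.5  85.3  -0.4] rot [ -0.09   0.04 -17.9 ]
C xyz [153.1 110.8  -0.5] rot [ -0.1    0.04 -24.9 ]
```

```bash
python3 -m pendant '[{"jaw":40,"x":31,"y":22,"z":0,"rx":0,"ry":0,"rz":-4},{"jaw":40,"x":62,"y":44,"z":-0.3,"rx":0,"ry":0,"rz":-8},{"jaw":40,"x":83,"y":58,"z":-0.3,"rx":0,"ry":0,"rz":-11.3},{"jaw":40,"x":104,"y":72,"z":-0.4,"rx":0,"ry":0,"rz":-14.6},{"jaw":40,"x":124.5,"y":85.3,"z":-0.4,"rx":0,"ry":0,"rz":-18},{"jaw":40,"x":134,"y":94,"z":-0.4,"rx":0,"ry":0,"rz":-20.4},{"jaw":40,"x":144,"y":102.5,"z":-0.5,"rx":0,"ry":0,"rz":-22.7},{"jaw":40,"x":153,"y":110.8,"z":-0.5,"rx":0,"ry":0,"rz":-25},{"jaw":40,"x":153,"y":110.8,"z":-0.5,"rx":0,"ry":0,"rz":-25},{"jaw":40,"x":153,"y":110.8,"z":-0.5,"rx":0,"ry":0,"rz":-25}]' 60
python3 -c "
from h import *
print(arm.state()['q'].round(3)); rel(*lay(39,-38,40,5),'C');rel(*lay(39,-38,36,3),'D');rel(*lay(39,-38,34,0),'E')
im=vision.camera('wrist');cv2.imwrite('pics/w9.png',im)
cv2.imwrite('pics/w9s.png',np.hstack([im[60:],cv2.resize(vision.camera('scene')[150:230,190:244],(240,360),interpolation=2)]))"
```

```text
time: 20.8
tcp_pos: [324.9, 315.2, 161.7]
tool_rot: [0.678, -0.611, 0.355, 0.204]
wrist_force: [0.6, 0.0, -0.3]
finger_gap: 48.4
[ 0.805  0.472 -0.949 -0.296 -0.628  0.893]
C xyz [ 0.1  1.3 -0.5] rot [-0.19  0.04  0.09]
D xyz [ 5.7 12.1 -0.6] rot [-0.19  0.04 -1.91]
E xyz [11.8 25.5 -0.6] rot [-0.19  0.03 -4.91]
```

View pics/w9s.png

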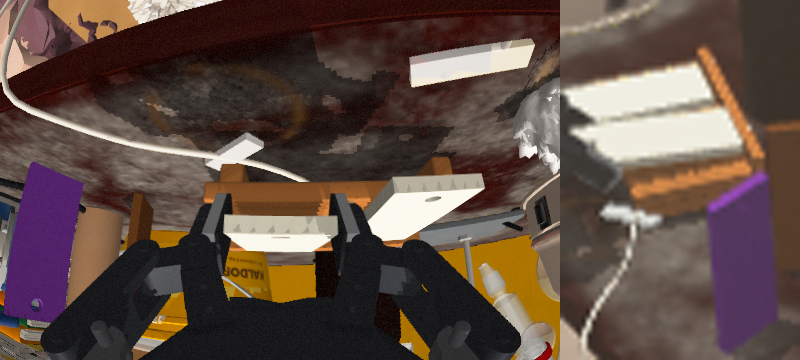

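Plate one lies in the left lane; plate two hovers over the right lane with its foot near the fence. The plug lies low, outside the right finger. Lowering.

```bash
python3 -m pendant '[{"jaw":40,"x":3,"y":6,"z":-0.5,"rx":0,"ry":0,"rz":-1},{"jaw":40,"x":6,"y":12,"z":-0.6,"rx":0,"ry":0,"rz":-2},{"jaw":40,"x":9,"y":18.5,"z":-0.6,"rx":0,"ry":0,"rz":-3.5},{"jaw":40,"x":11,"y":23,"z":-0.6,"rx":0,"ry":0,"rz":-4.6},{"jaw":40,"x":11.8,"y":25.5,"z":-0.6,"rx":0,"ry":0,"rz":-5},{"jaw":40,"x":11.8,"y":25.5,"z":-0.6,"rx":0,"ry":0,"rz":-5}]' 40
python3 -c "
from h import *
rel(*lay(39,-38,34,0),'E')"
```

```text
time: 21.65
tcp_pos: [314.9, 317.3, 136.4]
tool_rot: [0.687, -0.625, 0.327, 0.173]
wrist_force: [-0.3, -1.0, 5.8]
finger_gap: 48.3
E xyz [ 0.2  0.7 -0.3] rot [-0.26  0.02  0.26]
```

Contact at 5.8 N, as with the first plate. Release.

```bash
python3 -m pendant '[{"jaw":50,"x":0.5,"y":0.8,"z":0,"rx":0,"ry":0,"rz":0},{"jaw":56,"x":0,"y":0,"z":0,"rx":0,"ry":0,"rz":0},{"jaw":60,"x":0,"y":0,"z":0,"rx":0,"ry":0,"rz":0},{"jaw":65,"x":0,"y":0,"z":0,"rx":0,"ry":0,"rz":0},{"jaw":72,"x":0,"y":0,"z":0,"rx":0,"ry":0,"rz":0},{"jaw":72,"x":0,"y":0,"z":0,"rx":0,"ry":0,"rz":0}]' 20 && python3 -m pendant '[{"jaw":72,"x":-20,"y":0,"z":0,"rx":0,"ry":0,"rz":0},{"jaw":72,"x":-45,"y":0,"z":0,"rx":0,"ry":0,"rz":0},{"jaw":72,"x":-75,"y":-40,"z":0,"rx":0,"ry":0,"rz":8},{"jaw":72,"x":-100,"y":-90,"z":0,"rx":0,"ry":0,"rz":16},{"jaw":72,"x":-115,"y":-140,"z":0,"rx":0,"ry":0,"rz":24},{"jaw":72,"x":-115,"y":-150,"z":0,"rx":0,"ry":0,"rz":30},{"jaw":72,"x":-115,"y":-150,"z":0,"rx":0,"ry":0,"rz":30}]'
python3 - <<'E'
from h import *
w=vision.camera('wrist');cv2.imwrite('pics/wA.png',w)
t=vision.camera('top');cv2.imwrite('pics/tA.png',t);s=vision.camera('scene');cv2.imwrite('pics/sA.png',s)
c=lambda i,x,y,ww,h,k:cv2.resize(i[y:y+h,x:x+ww],None,fx=k,fy=k,interpolation=cv2.INTER_CUBIC)
im=np.zeros((600,800,3),np.uint8)
im[:300,:400]=c(t,110,190,100,75,4);im[:300,400:720]=c(s,185,155,80,75,4)
im[300:,:400]=c(w,0,0,560,420,400/560)[:300];im[300:600,400:720]=c(s,275,250,80,75,4)
cv2.imwrite('pics/fin.png',im)
E
```

```text
time: 22.4
tcp_pos: [314.9, 317.3, 136.3]
tool_rot: [0.687, -0.626, 0.327, 0.173]
wrist_force: [0.2, -0.1, 0.6]
finger_gap: 61.7
time: 23.28
tcp_pos: [329.7, 313.3, 325.9]
tool_rot: [0.62, -0.519, 0.477, 0.344]
wrist_force: [0.2, 0.3, 0.6]
finger_gap: 61.6
```

View pics/fin.png

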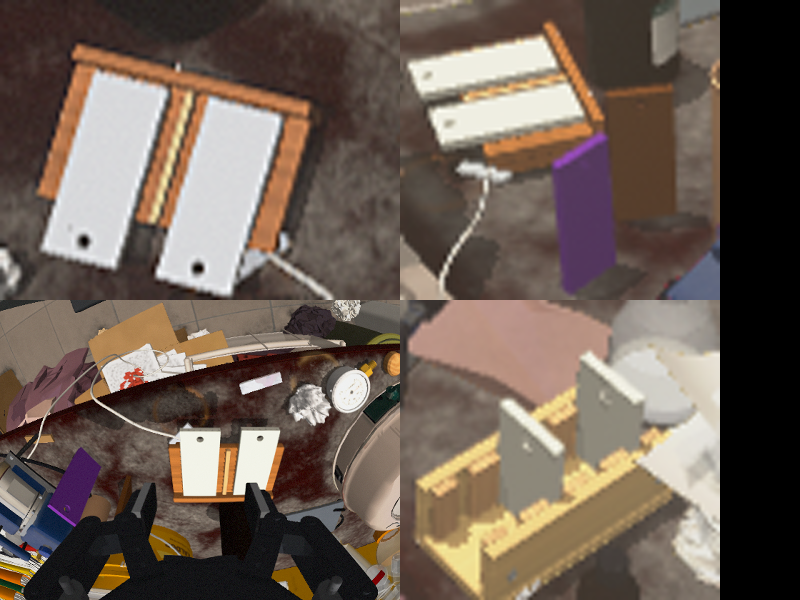

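Both plates lie flat, one per lane, holes out over the front; the short plates still stand. A quick numeric check of foot and angle.

Run:
```python
from h import *
t=cv2.imread('pics/tA.png');m=(t.min(2)>150).astype(np.uint8);m[:205]=0;m[265:]=0;m[:,:112]=0;m[:,185:]=0
n,l,st,_=cv2.connectedComponentsWithStats(m)
b=R.from_euler('z',-12.9,degrees=True).inv();O=np.array([500.3,308.9,0])
for i in range(1,n):
    if st[i,4]<300: continue
    r=cv2.minAreaRect(cv2.findContours((l==i).astype(np.uint8),0,2)[0][0]);w=b.apply(back("top",cv2.boxPoints(r),38)-O)
    w=w[np.argsort(w[:,0])];d=w[2:].mean(0)-w[:2].mean(0);print("foot",w[2:].mean(0).round(1),"top",w[:2].mean(0).round(1),"ang",np.arctan2(d[1],d[0]).round(3))
```

```text
foot [41.3 39.2 38. ] top [-79.2  41.   38. ] ang -0.015
foot [ 41.6 -52.2  38. ] top [-78.5 -55.1  38. ] ang 0.024
```

```bash
python3 -c "
from cell import arm; print(arm.sign_off())"
```

```text
the job is handed in; nothing more can be done
None
```

I drew both tall white plates out of the rack by their long edges and carried them over the pump. I laid one flat in each lane and handed the job in; the last clock reading was about 23 s of the 72 s allowed. No verdict was reported.

- **Plates on the board:** the final views show both lying flat with the hole ends out over the open front. From the top camera, both feet are about 41 mm along the board's x (the limit is 30–50 mm). The hole ends are at about -79 mm and the plates are within 0.03 rad of the board's x.
- **Rack and look-alikes:** the two short plates still stand in their slots. The purple and brown look-alikes were not touched.
- **Bottles and flask:** I did not measure their positions at the end. The wrist force gave no sign of a knock in any reading.
- **Touching nothing:** after the last release the gripper was drawn well clear of the plates.
- **A check that disagreed:** the right plate measured about -54 mm across the board, although I had aimed for -38 mm. The white plug beside it in the picture probably merged with its outline. The reading is still inside the 62 mm limit.
- **Board position:** the top and wrist cameras differed by about 3 mm on where the board was. I used a value close to the wrist camera's, and it fitted.

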